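# Count along the drying rack and push the paint pot into the third bay

## Task

Starting from the orange end of the drying rack, run a fingertip along the flag rail at its back and tip over the first three blue flags one after another, well over and away from the orange end, leaving the other three flags standing. Then push the all-pink paint pot across the table into the third bay from the orange end, upright and fully home against the back wall; push it only, never lift it, and leave the other pots, the paper cup and the glue bottle where they are.

Things in the scene. Friction and masses are not known exactly. Their poses are not given: they have to be found in the camera images.
- rack: drying rack fixed to the table: six bays along its y axis, open to its -x (robot) side, no floor: pots slide on the table. Origin: centre of its underside, z up. Green dividers 6 mm thick, 14 mm high run from x = -40 to +30 mm, at y = +180, +120 .. -180; bay centres at y = +150, +90, +30, -30, -90, -150, bays 54 mm wide. A pot fully home has its centre at x = +7 mm.
- rail_mid (a point): middle of the flag rail, the top of the rack's grey back wall, at rack x +35, y 0, z 34 mm. The wall spans rack x = +30 to +40 mm, is 34 mm high (with a thin rod up to 38.5) and runs the rack's whole length; one blue flag is hinged on it over the centre of each bay.
- cap_orange: orange end block 78 x 24 x 34 mm (x, y, z) fixed against one end of the rack (at rack y = +196 or -196 mm); counting starts at this end. Origin: centre of its underside.
- cap_grey: grey end block of the same size at the other end of the rack. Origin: centre of its underside.
- pink_pot_mid (a point): centre (half-way up, 20 mm above the table) of the pink paint pot with pink lid, a loose upright cylinder 46 mm in diameter, 40 mm high, about 0.11 kg, standing on the table in front of the rack. This is the pot to push.
- blue_pot_mid (a point): centre of a blue pot with white lid, same size, loose, in the bay at the rack's +y end; leave it.
- yellow_pot_mid (a point): centre of a yellow pot with white lid, same size, loose, in the bay at the rack's -y end; leave it.
- cup: empty cream paper cup, 74 mm across the rim, 80 mm high, loose, upright beside the work. Origin: centre of its underside; leave it.
- glue: orange glue bottle with blue cap, 52 mm in diameter, about 120 mm high, loose, upright beside the work. Origin: centre of its underside; leave it.
- flag1 (a joint): angle of blue flag 1 of 6, counted from the rack's +y end; hinge along the rack's x at rack x +35, y +150, z 36 mm. 0 upright, + leans to the rack's -y, - to +y, stops +-1.35 rad. Blade 42 mm long (top at z 78 upright), 16 wide along rack x, 4 thick; a stiff hinge (about 0.4 N at 16 mm above it) keeps it where it is left.
- flag2 (a joint): angle of blue flag 2 of 6, counted from the rack's +y end; hinge along the rack's x at rack x +35, y +90, z 36 mm. 0 upright, + leans to the rack's -y, - to +y, stops +-1.35 rad. As flag 1.
- flag3 (a joint): angle of blue flag 3 of 6, counted from the rack's +y end; hinge along the rack's x at rack x +35, y +30, z 36 mm. 0 upright, + leans to the rack's -y, - to +y, stops +-1.35 rad. As flag 1.
- flag4 (a joint): angle of blue flag 4 of 6, counted from the rack's +y end; hinge along the rack's x at rack x +35, y -30, z 36 mm. 0 upright, + leans to the rack's -y, - to +y, stops +-1.35 rad. As flag 1.
- flag5 (a joint): angle of blue flag 5 of 6, counted from the rack's +y end; hinge along the rack's x at rack x +35, y -90, z 36 mm. 0 upright, + leans to the rack's -y, - to +y, stops +-1.35 rad. As flag 1.
- flag6 (a joint): angle of blue flag 6 of 6, counted from the rack's +y end; hinge along the rack's x at rack x +35, y -150, z 36 mm. 0 upright, + leans to the rack's -y, - to +y, stops +-1.35 rad. As flag 1.
Not all that is in view belongs to the job. What is shaped like the part that bears pink_pot_mid but brown or turquoise is not meant.

How it is judged:
On the way, in this order (a step that is already met when the one before it is completed fails the run):
1. the first flag from the orange end is tipped over, away from that end (((y of cap_orange in the frame of rack above 0 m and value of joint flag1 above 0.7 rad) or (y of cap_orange in the frame of rack below 0 m and value of joint flag6 below -0.7 rad))), for 0.1 s.
2. the second flag from the orange end is tipped over, away from that end (((y of cap_orange in the frame of rack above 0 m and value of joint flag2 above 0.7 rad) or (y of cap_orange in the frame of rack below 0 m and value of joint flag5 below -0.7 rad))), for 0.1 s.
3. the third flag from the orange end is tipped over, away from that end (((y of cap_orange in the frame of rack above 0 m and value of joint flag3 above 0.7 rad) or (y of cap_orange in the frame of rack below 0 m and value of joint flag4 below -0.7 rad))), for 0.1 s.
4. the pink pot stands home in the third bay from the orange end (((y of cap_orange in the frame of rack above 0 m and y of pink_pot_mid in the frame of rack between 0.022 and 0.038 m) or (y of cap_orange in the frame of rack below 0 m and y of pink_pot_mid in the frame of rack between -0.038 and -0.022 m)) and x of pink_pot_mid in the frame of rack between 0.001 and 0.012 m and height (world z) of pink_pot_mid below 0.025 m and angle between pink_pot_mid's own z axis and vertical below 0.12 rad), for 0.2 s.
At the end, for the whole second after the job is handed in: The pink pot stands upright at rest on the table in the third bay from the orange end, its centre within 6 mm of fully home along the bay; the first three flags from the orange end lean more than 0.7 rad away from it and the other three lean less than 0.4 rad either way (all of step 4 and linear speed of pink_pot below 0.02 m/s and ((y of cap_orange in the frame of rack above 0 m and value of joint each of flag1, flag2, flag3 above 0.7 rad and value of joint flag4 between -0.4 and 0.4 rad and value of joint flag5 between -0.4 and 0.4 rad and value of joint flag6 between -0.4 and 0.4 rad) or (y of cap_orange in the frame of rack below 0 m and value of joint each of flag6, flag5, flag4 below -0.7 rad and value of joint flag1 between -0.4 and 0.4 rad and value of joint flag2 between -0.4 and 0.4 rad and value of joint flag3 between -0.4 and 0.4 rad))); the robot touches nothing.
It fails at once if the pink pot is lifted or knocked over (height (world z) of pink_pot_mid above 0.03 m or angle between pink_pot_mid's own z axis and vertical above 0.5 rad).
It fails at once if a flag past the third is tipped ((y of cap_orange in the frame of rack above 0 m and ((value of joint flag4 above 0.5 rad or value of joint flag4 below -0.5 rad) or (value of joint flag5 above 0.5 rad or value of joint flag5 below -0.5 rad) or (value of joint flag6 above 0.5 rad or value of joint flag6 below -0.5 rad))) or (y of cap_orange in the frame of rack below 0 m and ((value of joint flag1 above 0.5 rad or value of joint flag1 below -0.5 rad) or (value of joint flag2 above 0.5 rad or value of joint flag2 below -0.5 rad) or (value of joint flag3 above 0.5 rad or value of joint flag3 below -0.5 rad)))).
It fails at once if another pot, the cup or the bottle is moved or knocked over (distance of any of blue_pot_mid, yellow_pot_mid from where it was at the start of the episode above 0.02 m or distance of any of cup, glue from where it was at the start of the episode above 0.03 m or angle between any of cup, glue's own z axis and vertical above 0.4 rad).
It also fails if it takes over 72 s, if anything falls off the work surface, if the arm or the gripper's body presses on something with over 40 N, if the wrist force passes 120 N, or if a joint passes its speed limit or range.

## Robot

A 6-joint arm with a two-finger parallel gripper is mounted at the origin on the work surface. World frame = base frame: x ahead of the robot, y to its left, z up, the work surface at z = 0. Lengths are in m, angles in rad, forces in N, time in s.
With the tool pointing down it reaches from about 0.25 to 0.8 m from the base axis. Payload 8.5 kg.
Tool frame: the origin (TCP) lies at the very end of the fingers, on their centre line; the grasp point (between the pads) lies 19 mm behind it (robot.hold_point_z is the distance from the TCP to the grasp point, in m); z points along the fingers, y is the line along which they close (so a half turn about z gives the same grasp; the last joint's range is limited). The gripper opens to 85 mm and grips with 20 to 120 N. Pads are 22 mm wide; open, the fingers measure 114 mm over their backs; the gripper's body (76 mm by 85 mm) begins 54 mm behind the grasp point. The pads swing forward as they close: fully open they stand 13 mm farther back than shut.
Start: joints at [-1.26, 0.238, -0.013, 1.319, 0, 1.571], TCP at [0.161, -0.5, 0.231] pointing down, gripper open.
Joint ranges: [-2.66, 2.66], [-1.03, 1.9], [-1.14, 1.46], [-1.82, 2.27], [-1.45, 1.34], [-3.14, 3.14]. Speed limits (rad/s): [2.22, 2.22, 2.79, 3.14, 3.14, 3.14].

## Interface

Orientations are given as a 3x3 rotation matrix whose columns are the frame's x, y, z axes.
In Python, from plant import robot gives the robot as it stands. Calls block until the motion is done:
- robot.reach(position, orientation): joint-space move of the TCP to a pose.
- robot.movel(position, vel=0.15, attitude=None): straight line of the TCP; attitude=None keeps the orientation; vel is the mean speed in m/s.
- robot.movej(angles): joint-space move.
- robot.command_gripper(opening): opening from 0.0 (shut) to 1.0 (fully open); the grip force is fixed at half the most; returns when the fingers have stopped.
- robot.wait(seconds).
- robot.solve_ik(position, orientation): joint angles nearest the present ones, or None.
- robot.get_state(): the state.
- robot.snapshot(name): name is "scene" or "top" or "wrist"; returns a dict with "img" (480x640x3 uint8, blue, green, red), "K" (3x3 intrinsics, pixels), "k1" (the pictures are not rectified: a ray, as slopes to the right and down, at radius r is drawn at 1 + k1 r^2 times it, then the intrinsics apply), "R" (3x3) and "t" (3): a world point X has camera coordinates R X + t. Camera axes: x right, y down, z forward; pixel columns grow to the right and rows downward; lengths in m; the calibration is good to about 2 mm. A picture is of the moment at which its call begins. There is no depth.
A pose or a line that the arm cannot do raises robot.IKError and nothing moves.
- robot.sign_off(): hands the job in; it is judged then, once.
The state is a dict: "time_s": time; "q": joint angles; "joint_velocities": joint speeds; "joint_efforts": joint torques, N m; "tcp_pos": TCP position; "orientation": TCP orientation; "wrist_force": force on the tool from outside, world axes, zero at the start; "wrist_torque": the same for the moment, N m; "width": opening from 0.0 (shut) to 1.0 (fully open); "grip_force": force on a finger pad.
Only numpy, scipy, OpenCV 4.12 (cv2) and the standard library are available. Lean on these libraries where they do the work, as an engineer would, in place of code of your own. Each camera call takes 0.05 s, during which the arm holds its last target. There are 200 camera calls.

## Working session

There is one attempt and no reset: what is moved stays moved. The work goes in short steps, each a Python script; the robot and the scene stay as the last script left them, time stands still between calls to the robot, and variables do not carry over. Pictures are saved under pics/ and viewed, at most 10 in all, crops included, and the job is handed in when it is done.

```bash
mkdir -p pics; ls
python3 - <<'E'
from plant import robot
import cv2,numpy as np
for n in ("top","scene"):
    s=robot.snapshot(n); cv2.imwrite(f"pics/{n}0.png",s["img"])
    np.savez(f"{n}.npz",**{k:np.array(s[k]) for k in("K","k1","R","t","img")})
    print(n,s["K"],s["k1"],-s["R"].T@s["t"])
print(robot.get_state()["orientation"],robot.get_state()["time_s"])
E
```

```text
pics
top [[435.36353442   0.         329.0414166 ]
 [  0.         435.36353442 235.06350487]
 [  0.           0.           1.        ]] -0.0913402044899991 [ 0.38976999 -0.00539422  0.83502566]
scene [[590.51670869   0.         321.75814061]
 [  0.         590.51670869 240.96155863]
 [  0.           0.           1.        ]] -0.10386181294551831 [ 1.24917326 -0.4152291   0.73396251]
[[ 9.52093612e-01  3.05806452e-01 -4.09078765e-04]
 [ 3.05806726e-01 -9.52092737e-01  1.29119783e-03]
 [ 5.37570744e-06 -1.35444025e-03 -9.99999083e-01]] 0.1
```

View pics/top0.png

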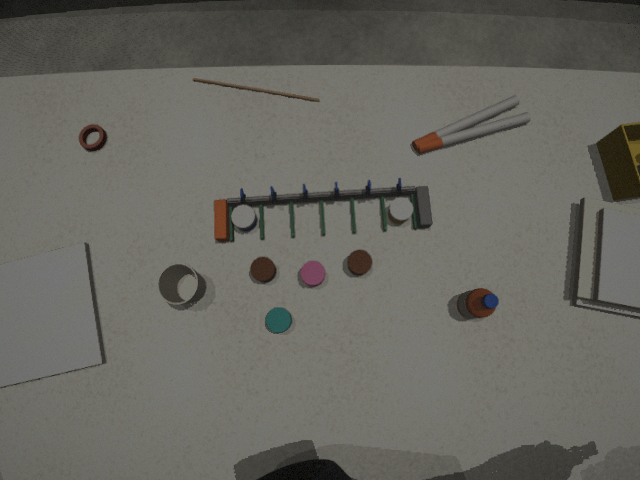

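View pics/scene0.png

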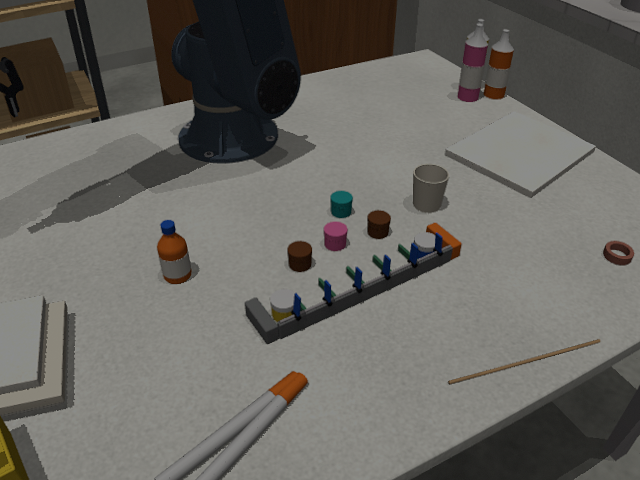

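Top view: the orange cap is at (221,220), the grey cap at (424,207), the pink pot's lid at (313,273), brown pots at (263,270) and (359,263), turquoise at (278,320), and the cup at (181,286). Orange is at the left, which is the +y end. I'll enlarge this area for exact pixels.

Run:
```python
import cv2,numpy as np
i=np.load("top.npz")["img"][170:335,200:445]
i=cv2.resize(i,None,fx=3.25,fy=3.25,interpolation=cv2.INTER_CUBIC)
i=np.clip(i.astype(float)*1.6,0,255).astype(np.uint8)
cv2.imwrite("pics/crop0.png",i);print(i.shape)
```

```text
(536, 796, 3)
```

View pics/crop0.png

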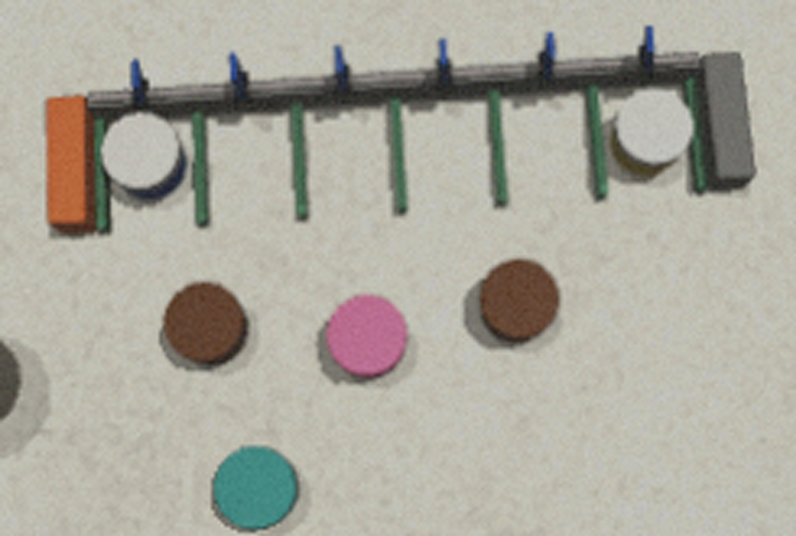

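The crop gives the divider near ends (z 14) at crop (103,231) … (699,191), the rod ends at (90,100) and (698,58), and the pink lid centre at (367,335). Next I'll fit the rack pose.

```bash
cat > h.py <<'E'
import numpy as np,cv2
from scipy.optimize import least_squares
def ray(cam,px,z):
    K,k1,R,t=[cam[k] for k in("K","k1","R","t")]
    n=cv2.undistortPoints(np.array(px,float).reshape(-1,1,2),K,np.array([float(k1),0,0,0])).reshape(-1,2)
    d=np.c_[n,np.ones(len(n))]@R; c=-R.T@t
    return (c+d*((np.asarray(z)-c[2])/d[:,2])[:,None])[:,:2]
def c2w(a,yaw,p): # rack -> world
    c,s=np.cos(yaw),np.sin(yaw); return np.asarray(p)@np.array([[c,s],[-s,c]])+a
E
python3 - <<'E'
from h import *
cam=np.load("top.npz")
f=lambda l:(np.array(l,float)+.5)/3.25+[199.5,169.5]
D=[(103,231),(203,225),(303,219),(401,213),(502,206),(601,199),(699,191)]
w=ray(cam,f(D),np.full(7,.012)); r=[(-.04,.18-.06*i) for i in range(7)]
C=[(47,98),(87,97),(704,56),(741,53)]
w=np.r_[w,ray(cam,f(C),np.full(4,.034))]; r+=[(.039,.208),(.039,.184),(.039,-.184),(.039,-.208)]
s=least_squares(lambda p:(c2w(p[:2],p[2],r)-w).ravel(),[.47,0,0])
print("rack",s.x,"resid mm",(s.fun.reshape(-1,2)*1e3).round(1).tolist())
P=[(367,335),(205,323),(519,300),(255,487),(142,150),(653,128)]
pw=ray(cam,f(P),np.full(6,.04)); print("pots world",pw.round(4).tolist())
print("rack frame",((c2w(0,-s.x[2],pw-s.x[:2]))*1e3).round(1).tolist())
print("flag tops",(c2w(0,-s.x[2],ray(cam,f([(135,62),(234,55),(338,48),(442,41),(549,35),(649,29)]),np.full(6,.078))-s.x[:2])*1e3).round(1).tolist())
E
```

```text
rack [0.60698414 0.01086915 0.06289172] resid mm [[-0.7, 0.7], [-0.3, 0.8], [-0.0, 0.5], [0.3, -1.0], [0.1, -0.8], [-0.2, -1.4], [-1.1, -2.3], [0.1, 1.4], [1.2, 1.5], [0.5, 1.1], [0.1, -0.5]]
pots world [[0.4903, 0.0281], [0.4973, 0.1201], [0.51, -0.0581], [0.4056, 0.0899], [0.5989, 0.1599], [0.6109, -0.1381]]
rack frame [[-115.4, 24.5], [-102.6, 115.9], [-101.2, -62.7], [-196.0, 91.5], [1.3, 149.3], [-5.5, -148.9]]
flag tops [[42.3, 144.9], [42.5, 88.8], [42.6, 30.2], [42.8, -28.5], [42.3, -88.9], [42.3, -145.7]]
```

Residuals are about 1 mm and the pots and flags agree with the nominal layout. The rack is at (0.607, 0.011), yaw 0.063. Next is the flag run.

```bash
cat >> h.py <<'E'
A=np.array([.6070,.0109]); YAW=.0629
Rt=np.array([[np.cos(YAW),np.sin(YAW),0],[np.sin(YAW),-np.cos(YAW),0],[0,0,-1.]])
def rk(x,y,z): return list(c2w(A,YAW,[x,y]))+[z]
E
python3 - <<'E'
from h import *
from plant import robot
robot.command_gripper(0.0)
robot.reach(rk(.035,.187,.2),Rt)
robot.movel(rk(.035,.187,.053))
for y in (.13,.07,.014):
    robot.movel(rk(.035,y,.053),vel=.08); s=robot.get_state(); print(s["tcp_pos"],s["wrist_force"],s["time_s"])
robot.movel(rk(.035,.014,.2))
robot.reach(rk(-.22,.02,.2),Rt)
robot.command_gripper(0.24)
s=robot.get_state();print(s["width"],s["time_s"])
a=robot.snapshot("scene")["img"][170:350,230:480];b=robot.snapshot("top")["img"][170:335,200:445]
a=cv2.resize(a,(780,560));b=cv2.resize(b,(780,525))
cv2.imwrite("pics/a1.png",np.clip(a*1.5,0,255));cv2.imwrite("pics/b1.png",np.clip(b*1.5,0,255))
E
```

```text
[0.63378509 0.14286882 0.05296588] [ 0.99682922  0.12713645 -0.9413067 ] 6.5667
[0.63756986 0.08303949 0.05302887] [0.15885301 0.73782183 0.77295588] 7.4667Traceback (most recent call last):
  File "<stdin>", line 7, in <module>
plant.IKError: the arm cannot follow that straight line within its joint ranges
```

Run:
```python
from h import *
from plant import robot
print(np.round(robot.get_state()["q"],3),robot.get_state()["tcp_pos"])
for y in (.07,.05,.04,.03,.02,.014): 
    q=robot.solve_ik(rk(.035,y,.053),Rt); print(y,None if q is None else np.round(q,3))
for d in (-1.2,-.8,-.4,.4,.8,1.2,1.57,2):
    c,s=np.cos(YAW+d),np.sin(YAW+d); R=np.array([[c,s,0],[s,-c,0],[0,0,-1.]])
    q=robot.solve_ik(rk(.035,.014,.053),R); print(d,None if q is None else np.round(q,3))
```

```text
[ 0.129  0.538 -0.018  1.014  0.    -3.075] [0.63756986 0.08303949 0.05302887]
0.07 [ 0.129  0.538 -0.019  1.014  0.    -3.075]
0.05 [ 0.098  0.536 -0.021  1.013  0.    -3.106]
0.04 [ 0.083  0.536 -0.022  1.013  0.    -3.122]
0.03 [ 0.067  0.536 -0.023  1.012  0.    -3.137]
0.02 [ 0.052  0.536 -0.022  1.013  0.     3.13 ]
0.014 [ 0.042  0.536 -0.022  1.013  0.     3.121]
-1.2 [ 0.042  0.536 -0.022  1.013  0.    -1.962]
-0.8 [ 0.042  0.536 -0.022  1.013  0.    -2.362]
-0.4 [ 0.042  0.536 -0.022  1.013  0.    -2.762]
0.4 [ 0.042  0.536 -0.022  1.013  0.     2.721]
0.8 [ 0.042  0.536 -0.022  1.013  0.     2.321]
1.2 [ 0.042  0.536 -0.022  1.013  0.     1.921]
1.57 [ 0.042  0.536 -0.022  1.013  0.     1.551]
2 [ 0.042  0.536 -0.022  1.013  0.     1.121]
```

Joint 6 is at its limit. I'll turn 0.1 rad while finishing this stroke and use the half-turned attitude for the pot.

```bash
cat >> h.py <<'E'
Rh=Rt@np.diag([-1.,-1,1])
E
python3 - <<'E'
from h import *
from plant import robot
c,s=np.cos(YAW-.1),np.sin(YAW-.1); R=np.array([[c,s,0],[s,-c,0],[0,0,-1.]])
robot.movel(rk(.035,.014,.053),vel=.08,attitude=R)
s=robot.get_state(); print(s["tcp_pos"],s["wrist_force"],s["time_s"])
robot.movel(rk(.035,.014,.2))
robot.reach(rk(-.22,.02,.2),Rh)
robot.command_gripper(0.24)
s=robot.get_state();print(s["width"],s["time_s"],np.round(s["q"],2))
a=robot.snapshot("scene")["img"][170:350,230:480];b=robot.snapshot("top")["img"][170:335,200:445]
a=cv2.resize(a,(780,560));b=cv2.resize(b,(780,525))
cv2.imwrite("pics/a1.png",np.clip(a*1.5,0,255));cv2.imwrite("pics/b1.png",np.clip(b*1.5,0,255))
E
```

```text
[0.64103387 0.02707318 0.05298103] [-0.48351718  0.03855493  0.48436848] 8.3167
0.24064827417980092 12.3583 [ 0.04  0.02 -0.36  1.2   0.   -0.02][ WARN:0@2.587] global loadsave.cpp:1063 imwrite_ Unsupported depth image for selected encoder is fallbacked to CV_8U.
```

View pics/a1.png

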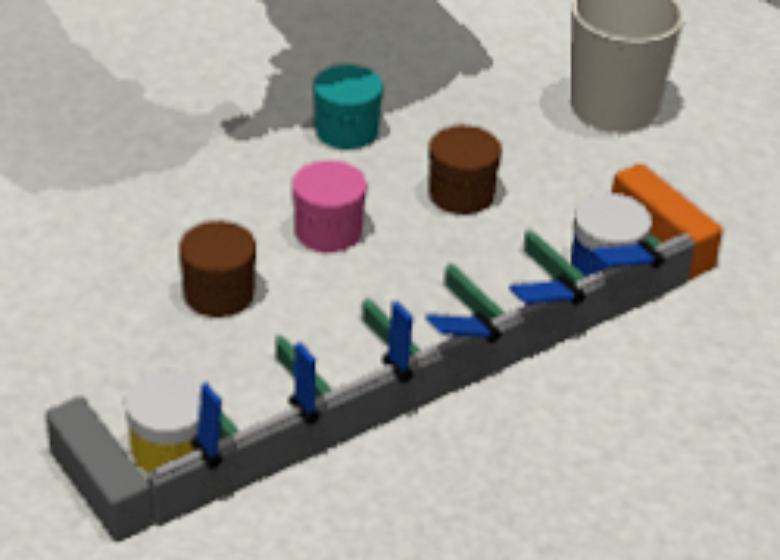

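View pics/b1.png

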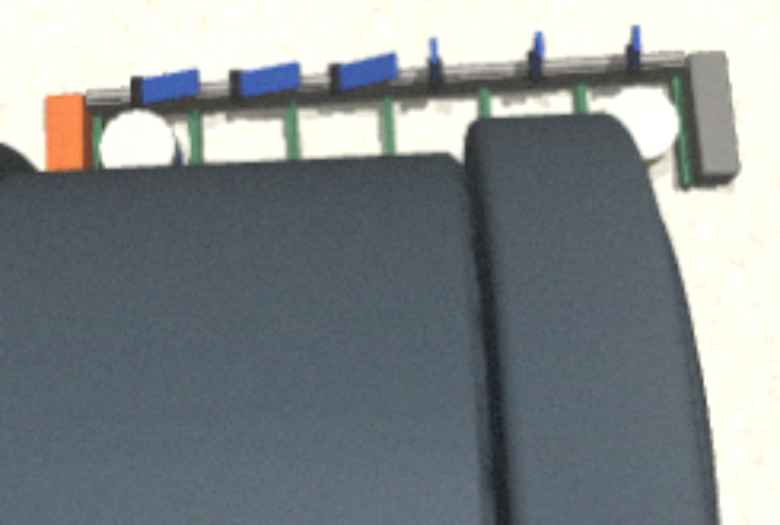

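The three flags lie well over towards the grey end (crop x 170, 270, 365) and the other three stand at x 433, 538 and 634. Now the pot push, with the fingers slightly open as a cradle.

Run:
```python
from h import *
from plant import robot
robot.movel(rk(-.168,.0245,.2)); robot.movel(rk(-.168,.0245,.018))
robot.movel(rk(-.147,.0245,.018),vel=.04)
robot.movel(rk(-.06,.030,.018),vel=.05)
robot.movel(rk(-.034,.030,.018),vel=.04)
f0=robot.get_state()["wrist_force"];x=-.034
while x<-.012:
    x+=.0015; robot.movel(rk(x,.030,.018),vel=.02); robot.wait(.1)
    s=robot.get_state(); f=np.array(s["wrist_force"]); print(round(x,4),f.round(1))
    if np.linalg.norm((f-f0)[:2])>5: break
robot.movel(rk(x-.04,.030,.018),vel=.05)
robot.movel(rk(x-.04,.030,.2)); robot.reach([.25,-.3,.3],Rh)
t=robot.snapshot("top"); b=t["img"][170:335,200:445]; a=robot.snapshot("scene")["img"][170:350,230:480]
cv2.imwrite("pics/b2.png",cv2.convertScaleAbs(cv2.resize(b,None,fx=3.25,fy=3.25,interpolation=2),alpha=1.6))
cv2.imwrite("pics/a2.png",cv2.convertScaleAbs(cv2.resize(a,(780,560)),alpha=1.5))
print(robot.get_state()["time_s"])
```

```text
-0.0325 [-0.4 -0.8  0.1]
-0.031 [-0.  -0.6 -0.9]
-0.0295 [ 1.1  0.8 -0.3]
-0.028 [-0.3 -0.1  0.5]
-0.0265 [-2.1  0.1  1.5]
-0.025 [-6.6  0.5  4.2]
23.875
```

View pics/b2.png

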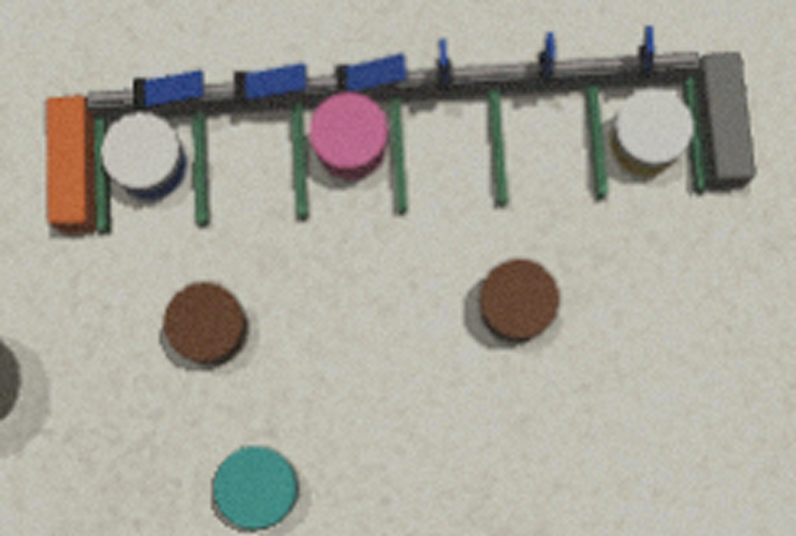

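View pics/a2.png

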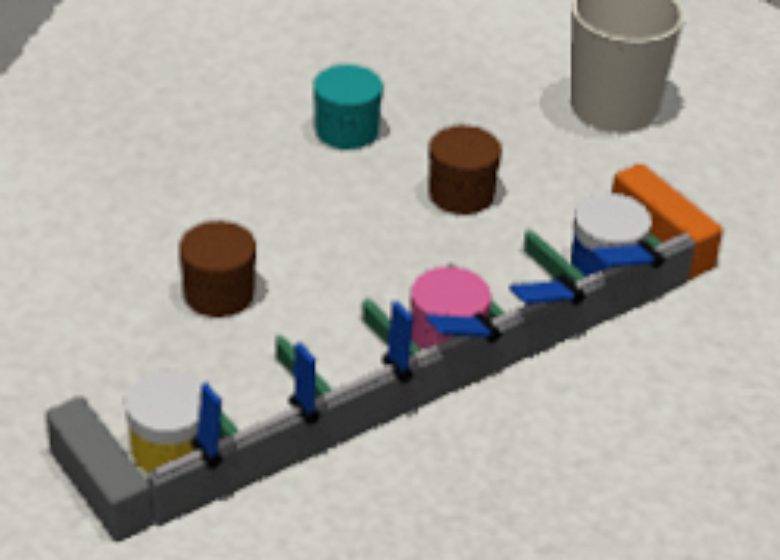

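The pink lid centre is at crop (348,131), in bay 3 against the wall; flags and the other pots are unchanged. A number check before handing in.

Run:
```python
from h import *
from plant import robot
t=robot.snapshot("top"); hsv=cv2.cvtColor(t["img"],cv2.COLOR_BGR2HSV)
m=cv2.inRange(hsv,(155,90,120),(175,255,255)); n,_,st,c=cv2.connectedComponentsWithStats(m)
i=1+st[1:,4].argmax(); print(st[i],c[i])
for p in (c[i],(np.array([348.5,131.5])/3.25+[199.5,169.5])):
    print(c2w(0,-YAW,ray(t,[p],[.04])-A)*1e3)
# local: lid centre vs the bay's dividers at z=14, mid-bay
f=lambda l:(np.array(l,float)+.5)/3.25+[199.5,169.5]
print(c2w(0,-YAW,ray(t,f([(303,219),(298,110),(401,213),(395,103)]),np.full(4,.014))-A)*1e3)
```

```text
[312 201   1   1   1] [312. 201.]
[[21.45010274 17.67066729]]
[[ 4.48713011 28.63485025]]
[[-40.47390706  59.2910817 ]
 [ 26.93054675  59.09604036]
 [-40.71793549   1.00985653]
 [ 27.35028254   0.36284514]]
```

```bash
python3 -c "
from plant import robot
print(robot.sign_off())"
```

```text
the job is handed in; nothing more can be done
None
```

The job is handed in, with no verdict returned: the first three flags from the orange end are tipped well over, the other three stand, and the pink pot is upright in the third bay, measured at rack x ≈ 4.5 mm (home is 7, judged window 1–12), y ≈ 28.6 mm, and pushed until the wall pushed back with about 6.6 N.

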